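Close up and chock a row of pipe offcuts on the welding bench

TASK

The three brown pipe offcuts lie loose in front of the angle-iron stop: close them up so that they lie side by side in a tight, parallel row against the upright of the angle. Chock the open side of the row with the timber chock: flat on the bench, pointing square at the row, its sloping end tucked in snug against the outermost pipe at about the middle of its length, so that the row cannot roll apart. Leave everything else on the bench where it lies.

Things in the scene. Friction and masses are not known exactly. Their poses are not given: they have to be found in the camera images.
- angle: fixed stop: 300 mm of 60 x 60 x 6 mm angle iron held by two grey magnet blocks (71 mm high) on its rear leg. Origin: at bench height on the flat front face of the upright leg (60 mm high), mid-length. x runs along the angle, z up; the pipes lie on the -y side of this face, the rear leg and magnets on the +y side (60 mm deep)
- pipe_short: loose brown steel pipe offcut on its side, 60 mm outside diameter, 130 mm long, about 429 g, ends closed by recessed black plugs. Origin: on its axis at mid-length, 30 mm above the bench. x is the pipe's axis; y and z turn as it rolls. Rolls easily but soon stops (sliding friction about 0.3). The three pipes may lie in any order
- pipe_mid: loose brown steel pipe offcut on its side, 60 mm outside diameter, 150 mm long, about 495 g, ends closed by recessed black plugs. Origin: on its axis at mid-length, 30 mm above the bench. x is the pipe's axis; y and z turn as it rolls. Rolls easily but soon stops (sliding friction about 0.3). The three pipes may lie in any order
- pipe_long: loose brown steel pipe offcut on its side, 60 mm outside diameter, 170 mm long, about 561 g, ends closed by recessed black plugs. Origin: on its axis at mid-length, 30 mm above the bench. x is the pipe's axis; y and z turn as it rolls. Rolls easily but soon stops (sliding friction about 0.3). The three pipes may lie in any order
- chock: loose timber chock 100 mm long (x), 50 wide (y), 45 high, 140 g: a block whose +x end is cut at 45 degrees. Origin: centre of the underside. Sharp toe at x=+50 on the bench, slope up to a flat top from x=+5 to the square heel at x=-50. Flat parallel sides. When the slope touches a pipe lying on the bench, the pipe's axis is 62 mm from this origin, towards +x
- block: plain square-ended timber offcut, 75 x 50 x 45 mm, same timber as the chock but no sloping end; origin at the centre of its underside. Bystander
- wire_brush: wire brush lying bristles up, 260 x 30 x 38 mm, long axis x; origin at the centre of its underside. Bystander
- chipping_hammer: chipping hammer with coil handle, 285 mm long along x, head 140 mm across y at the +x end, up to 26 mm high; origin under the middle of its length. Bystander
- pliers: pliers with red grips, 175 mm long along x (grips to -x), 45 mm wide, 16 mm high; origin under the pivot. Bystander
- flange: flat steel pipe flange, 115 mm across, 17 mm thick, lying flat; origin at the centre of its underside. Bystander
- weld_magnet: grey arrow-shaped magnetic welding square lying flat, about 105 x 92 x 16 mm; origin under its middle. Bystander
- f_clamp: steel F-clamp lying flat, bar 320 mm along x, jaws reach 98 mm to +y, wooden handle, 30 mm high; origin under the middle of the bar. Bystander
There are look-alikes about, which are no part of the job. Leave any blue or yellow look-alike of the chock alone.

How it is judged:
At the end, for the whole second after the job is handed in: Pipes at rest on the bench, within 5 deg of the angle's line and 65 mm of its middle; all gaps (angle to pipe, pipe to pipe) together under 7 mm. Chock flat, at rest, slope to the row, within 8 deg of square, under 7 mm short of touching the outermost pipe and within 35 mm of its middle (y of pipe_short in the frame of angle between -0.157 and -0.024 m and x of pipe_short in the frame of angle between -0.065 and 0.065 m and height (world z) of each of pipe_short, pipe_mid, pipe_long below 0.034 m and angle between the x axis of each of pipe_short, pipe_mid, pipe_long and the x axis of angle, either way round below 0.09 rad and linear speed of each of pipe_short, pipe_mid, pipe_long, chock below 0.02 m/s and y of pipe_mid in the frame of angle between -0.157 and -0.024 m and x of pipe_mid in the frame of angle between -0.065 and 0.065 m and y of pipe_long in the frame of angle between -0.157 and -0.024 m and x of pipe_long in the frame of angle between -0.065 and 0.065 m and ((x of pipe_short in the frame of chock between 0.056 and 0.069 m and y of pipe_short in the frame of chock between -0.035 and 0.035 m) or (x of pipe_mid in the frame of chock between 0.056 and 0.069 m and y of pipe_mid in the frame of chock between -0.035 and 0.035 m) or (x of pipe_long in the frame of chock between 0.056 and 0.069 m and y of pipe_long in the frame of chock between -0.035 and 0.035 m)) and angle between the x axis of chock and the y axis of angle, either way round below 0.15 rad and height (world z) of chock below 0.004 m and angle between chock's own z axis and vertical below 0.06 rad).
It fails at once if a bystander (block, brush, hammer, pliers, flange, magnet or clamp) is moved by more than 30 mm (distance of any of block, wire_brush, chipping_hammer, pliers, flange, weld_magnet, f_clamp from where it was at the start of the episode above 0.03 m).
It also fails if it takes over 42 s, if anything falls off the work surface, if the arm or the gripper's body presses on something with over 40 N, if the wrist force passes 120 N, or if a joint passes its speed limit or range.

ROBOT

A 6-joint arm with a two-finger parallel gripper is mounted at the origin on the work surface. World frame = base frame: x ahead of the robot, y to its left, z up, the work surface at z = 0. Lengths are in m, angles in rad, forces in N, time in s.
With the tool pointing down it reaches from about 0.35 to 0.875 m from the base axis. Payload 4.2 kg.
Tool frame: the origin (TCP) lies midway between the tips of the shut fingers; the grasp point (between the pads) lies ctrl.grip_depth behind it (ctrl.grip_depth is the distance from the TCP to the grasp point, in m); z points along the fingers, y is the direction in which the jaws open and shut (so a half turn about z gives the same grasp; the last joint's range is limited). The gripper opens to 87 mm and grips with 3 to 60 N. Pads are 19 mm wide; open, the fingers measure 117 mm over their backs; the gripper's body (75 mm by 190 mm) begins 51 mm behind the grasp point.
Start: joints at [-0.872, 0.385, 0.008, 0, -1.194, -0.259], TCP at [0.266, -0.565, 0.223] pointing down, gripper open.
Joint ranges: [-3.14, 3.14], [-1.21, 2.06], [-1.07, 1.41], [-3.16, 2.05], [-2.99, -0.16], [-3.1, 3.1]. Speed limits (rad/s): [2.79, 2.79, 3.14, 3.14, 3.14, 3.14].

INTERFACE

Orientations are given as a unit quaternion [w, x, y, z].
In Python, from plant import ctrl gives the robot as it stands.
- The arm moves only by the tool jog_arm, never from a script. Its argument "deltas" is a list that holds one entry, the list of rows, each a list of 7 numbers: the closure in counts, from 0 (fully open) to 255 (shut), then the shift along the tool's x, y, z scaled (see below), then the turn, a rotation vector about the tool's x, y, z scaled (see below). In form: [[[fingers, x, y, z, wx, wy, wz], ...]]. A call has exactly 8 rows; each row shifts and turns the pose as measured when the row begins, along the tool's axes as they then stand; what a row does not reach is not made up. The controller multiplies each number of a shift by 30 mm and each number of a turn by 6 degrees. A row lasts 1/12 s, in which the tool goes at most 41.7 mm and 7.16 degrees, less where a joint would pass 70% of its speed; a pose out of reach is approached as far as the arm can. A call with a number of a shift or a turn outside -1 to 1 is refused whole. A call with a gripper value outside its range is refused whole. The fingers move at their own pace and stop on an object; "grip_force" is the grip in N (left out, the last holds). Time passes only in rows, so rows that do not move let the fingers close, or fill a call up. It gives the time, the measured TCP pose, the force and the opening at its end, in the units of the state.
- ctrl.get_state(): the state, without advancing time (a new reading comes with each control period).
- ctrl.snapshot(name): name is "scene" or "top"; returns (picture, depth): 420x560x3 uint8, red, green, blue; 420x560 float32, m along the optical axis (not along the pixel's ray), 0 where there is no reading.
- ctrl.get_calibration(name): a dict with "fx", "fy", "cx", "cy" (pixels), "T" (4x4, takes a point from camera to world coordinates). Camera axes: x right, y down, z forward; pixel columns grow to the right and rows downward; lengths in m; the calibration is good to about 2 mm. A picture is of the moment at which its call begins. get_calibration takes no time and is no camera call.
- ctrl.hand_in(): hands the job in, once; it reports no verdict.
Trained networks look in the newest picture that a camera, given by its name, has taken for a name from the list of things; names that differ only in an ending like _2 or _b are one class to them, and where a whole thing is asked for, a point or a joint stands for the part that bears it (a point fixed in the world has none). Each returns a list of dicts, best first, with "score" (0 to 1); they miss things now and then, are a little off and sometimes report something else, mostly with a low value. They report only what shows in the picture. A call takes as long as a camera call. They do not tell look-alikes from the thing itself.
- ctrl.boxes_of(target, camera): "position" ([x, y, z] in m, in world coordinates, good to about 4 mm: the middle of the surface that is visible of it).
- ctrl.masks_of(target, camera): "pixels" (420x560 bool, what is visible of it).
- ctrl.spot_point(target, camera): "position" ([x, y, z] in m, in world coordinates, good to about 4 mm: a listed point, or the origin of a listed thing).
The state is a dict: "time": time; "qpos": joint angles; "dq": joint speeds; "tau": joint torques, N m; "position": TCP position; "tcp_rot": TCP orientation; "wrist_force": force on the tool from outside, world axes, zero at the start; "ft_torque": the same for the moment, N m; "gripper_width": finger opening in m.
Only numpy, scipy, OpenCV 4.12 (cv2) and the standard library are available. Lean on these libraries where they do the work, as an engineer would, in place of code of your own. Each camera call takes 0.05 s, during which the arm holds its last target.

## Working session

There is one attempt and no reset: what is moved stays moved. The work goes in short steps, Python scripts to look and compute and a tool call to move; the robot and the scene stay as the last step left them, time stands still between calls to the robot, and variables do not carry over. Pictures are saved under pics/ and viewed, and the job is handed in when it is done.

Besides the shell and the picture viewer there is one more tool, called after "Call:" as name([rows], argument=value, ...), one row to a line, values as JSON. jog_arm: Moves the arm, as the interface text tells. Its arguments: {"type":"object","properties":{"deltas":{"type":"array","items":{"type":"array","items":{"type":"array","items":{"type":"number"}}}},"grip_force":{"type":"number"}},"required":["deltas"]}

```bash
ls; mkdir -p pics; cat > h.py <<'E'
import numpy as np, cv2
from plant import ctrl
def snap(cam,name):
    p,d=ctrl.snapshot(cam); cv2.imwrite(f'pics/{name}.png',p[:,:,::-1]); np.save(f'pics/{name}_d.npy',d); return p,d
def world(cam,d):
    c=ctrl.get_calibration(cam); v,u=np.mgrid[:d.shape[0],:d.shape[1]]
    P=np.stack([(u-c['cx'])/c['fx']*d,(v-c['cy'])/c['fy']*d,d],-1)
    T=np.array(c['T']); W=P@T[:3,:3].T+T[:3,3]; W[d==0]=np.nan; return W
E
python3 - <<'E'
from h import *
for c in ['scene','top']:
    snap(c,c+'0')
print(ctrl.get_state()); print(ctrl.grip_depth)
for n in ['angle','pipe_short','pipe_mid','pipe_long','chock','block']:
    for r in ctrl.spot_point(n,'top'): print(n,r)
print(ctrl.get_calibration('top')); print(ctrl.get_state()['time'])
E
```

```text
pics
{'time': 0.1, 'qpos': array([-8.72410778e-01,  3.85493687e-01,  6.79581739e-03, -4.49903100e-04,
       -1.19396345e+00, -2.58617215e-01]), 'dq': array([ 0.0022009 , -0.00182265,  0.00325142,  0.00385334,  0.00056714,
       -0.00183916]), 'tau': array([-1.03726611e-04, -3.91690528e+01,  1.87934071e+01,  4.23189193e+00,
        1.34767347e-02, -7.34315290e-05]), 'position': array([ 0.26589653, -0.5650499 ,  0.22157133]), 'tcp_rot': array([-2.43759691e-04, -2.18035506e-01,  9.75940370e-01,  9.24037570e-04]), 'wrist_force': array([ 0.64500379, -0.34273154, -0.15150945]), 'ft_torque': array([ 0.07094465, -0.02303957,  0.03797302]), 'gripper_width': 0.08706906868791515}
0.0187
angle {'position': [0.553, 0.1973, -0.0024], 'score': 0.63}
pipe_short {'position': [0.568, 0.1469, 0.0302], 'score': 0.73}
pipe_short {'position': [0.4294, 0.4079, 0.0008], 'score': 0.15}
pipe_mid {'position': [0.5576, -0.024, 0.0313], 'score': 0.9}
pipe_mid {'position': [0.3606, -0.3256, -0.0052], 'score': 0.34}
pipe_long {'position': [0.5659, 0.0642, 0.0313], 'score': 0.74}
pipe_long {'position': [0.4293, 0.406, -0.0022], 'score': 0.49}
chock {'position': [0.3968, -0.0944, 0.0024], 'score': 0.77}
chock {'position': [0.6289, -0.3297, 0.0036], 'score': 0.75}
chock {'position': [0.4678, -0.2981, 0.0005], 'score': 0.57}
block {'position': [0.4735, -0.4557, -0.0], 'score': 0.55}
{'fx': 395.82364528743074, 'fy': 395.82364528743074, 'cx': 277.9677863569988, 'cy': 211.7306519675301, 'T': array([[-0.02897594, -0.99114829,  0.12955873,  0.41411195],
       [-0.99955158,  0.02970991,  0.00373563, -0.02562996],
       [-0.00755174, -0.12939239, -0.99156471,  0.99611448],
       [ 0.        ,  0.        ,  0.        ,  1.        ]])}
0.4
```

View pics/top0.png

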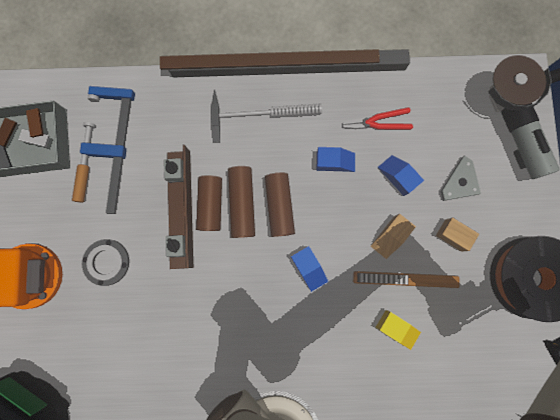

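View pics/scene0.png

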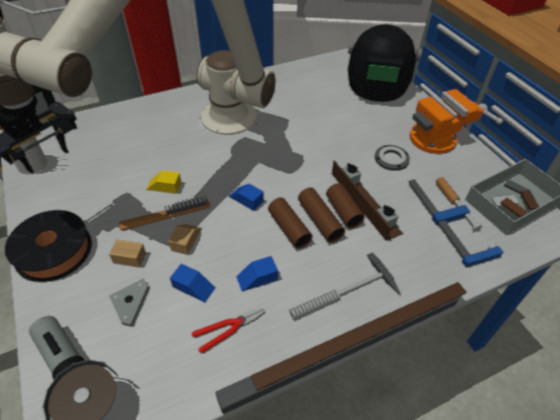

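```bash
python3 - <<'E'
from h import *
p=cv2.imread('pics/top0.png'); s=cv2.imread('pics/scene0.png')
a=cv2.resize(p[195:275,350:490],None,fx=5,fy=5,interpolation=2)
b=cv2.resize(s[210:275,95:215],None,fx=5,fy=5,interpolation=2)
cv2.imwrite('pics/crop0.png',cv2.resize(a,(700,400))); cv2.imwrite('pics/crop1.png',b)
d=np.load('pics/top0_d.npy'); W=world('top',d)
np.set_printoptions(precision=3,suppress=True,linewidth=200)
# height map around timber
for v in range(210,262,4): print(v,[f"{W[v,u,2]*1000:.0f}" for u in range(364,424,4)])
for (v,u) in [(220,405),(236,393),(250,385),(234,458)]: print(v,u,W[v,u])
E
```

```text
210 ['0', '-1', '-1', '1', '1', '1', '-3', '0', '-1', '0', '-0', '-1', '2', '-1', '-2']
214 ['1', '1', '-0', '-2', '-0', '-2', '2', '-2', '19', '46', '0', '1', '-1', '-1', '-3']
218 ['0', '-3', '-4', '-3', '2', '-1', '2', '11', '45', '47', '45', '-1', '-1', '-0', '-1']
222 ['0', '1', '-3', '-1', '1', '1', '-4', '46', '40', '46', '44', '45', '2', '-1', '1']
226 ['1', '-0', '1', '-1', '2', '3', '41', '46', '43', '43', '46', '42', '44', '-1', '-1']
230 ['-1', '-1', '-1', '-2', '0', '28', '42', '44', '41', '43', '45', '44', '43', '0', '-1']
234 ['1', '-4', '-1', '2', '15', '36', '44', '43', '42', '45', '46', '43', '0', '3', '-2']
238 ['-0', '-4', '0', '7', '28', '32', '38', '42', '44', '44', '41', '-3', '-0', '-0', '-2']
242 ['-2', '-1', '-1', '15', '20', '26', '27', '33', '40', '48', '-2', '2', '-1', '-2', '1']
246 ['2', '-5', '1', '11', '17', '19', '26', '26', '35', '-2', '2', '-0', '-1', '1', '0']
250 ['-1', '-2', '2', '-1', '8', '9', '14', '24', '-1', '1', '3', '-4', '0', '-1', '3']
254 ['0', '1', '-0', '-5', '-4', '3', '6', '1', '0', '-3', '1', '2', '2', '2', '0']
258 ['-3', '-1', '-2', '-2', '-1', '0', '0', '-3', '-1', '-2', '1', '-0', '-1', '-4', '-2']
220 405 [ 0.509 -0.328  0.044]
236 393 [ 0.471 -0.296  0.045]
250 385 [ 0.439 -0.283  0.016]
234 458 [ 0.472 -0.452  0.044]
```

View pics/crop0.png

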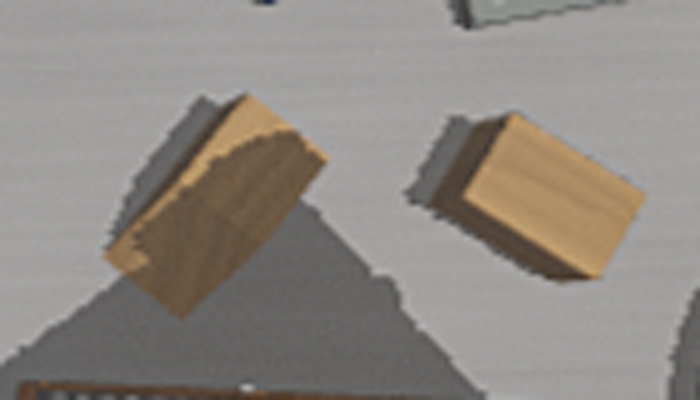

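View pics/crop1.png

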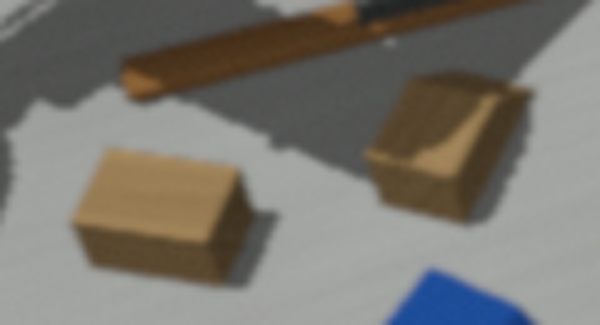

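```bash
cat >> h.py <<'E'
from scipy.optimize import least_squares
from scipy.spatial.transform import Rotation as R
np.set_printoptions(precision=4,suppress=True,linewidth=200)
def pipefit(W,c,r=0.035,L=0.15):
    c=np.array(c[:2]); Q=W.reshape(-1,3); Q=Q[~np.isnan(Q[:,0])]
    m=(Q[:,2]>.02)&(Q[:,2]<.07)&(abs(Q[:,1]-c[1])<.032)&(abs(Q[:,0]-c[0])<.11); Q=Q[m]
    f=lambda p:(np.hypot(-np.sin(p[1])*(Q[:,0]-c[0])+np.cos(p[1])*(Q[:,1]-c[1]-p[0]),Q[:,2]-.03-p[2])-.03)
    s=least_squares(f,[0,0,0],loss='soft_l1',f_scale=.002).x
    t=np.cos(s[1])*(Q[:,0]-c[0])+np.sin(s[1])*(Q[:,1]-c[1]-s[0])
    t=t[np.argsort(t)]; lo,hi=np.percentile(t,[.5,99.5]); mid=(lo+hi)/2
    return np.array([c[0]+mid*np.cos(s[1]),c[1]+s[0]+mid*np.sin(s[1])]),s[1],hi-lo,len(Q),s[2]
def anglefit(W):
    Q=W.reshape(-1,3); m=(Q[:,2]>.052)&(Q[:,2]<.066)&(abs(Q[:,0]-.55)<.155)&(Q[:,1]>.165)&(Q[:,1]<.215); Q=Q[m]
    return Q
E
python3 - <<'E'
from h import *
W=world('top',np.load('pics/top0_d.npy'))
for c in [(.568,.147),(.566,.064),(.558,-.024)]: print(pipefit(W,c))
Q=anglefit(W); print(len(Q),Q.min(0),Q.max(0))
k=np.polyfit(Q[:,0],Q[:,1],1); print(k, np.std(Q[:,1]-np.polyval(k,Q[:,0])))
res=Q[:,1]-np.polyval(k,Q[:,0]); print(np.percentile(res,[1,5,25,50,75,95,99]))
# chock
Z=W.reshape(-1,3); m=(Z[:,2]>.006)&(abs(Z[:,0]-.475)<.07)&(abs(Z[:,1]+.3)<.07); C=Z[m]
print(cv2.minAreaRect((C[:,:2]*1000).astype(np.float32)))
T=C[C[:,2]>.036]; print('top',cv2.minAreaRect((T[:,:2]*1000).astype(np.float32)))
s=ctrl.get_state(); q=s['tcp_rot']; print(R.from_quat([q[1],q[2],q[3],q[0]]).as_matrix())
E
```

```text
(array([0.567 , 0.1493]), np.float64(-0.03915364264932771), np.float64(0.12878798991242402), 1313, np.float64(-0.0003773697611334458))
(array([0.5674, 0.0697]), np.float64(0.033316605319975455), np.float64(0.1686836034392699), 1632, np.float64(-0.00033606425524482155))
(array([ 0.5585, -0.0244]), np.float64(0.08248514449947442), np.float64(0.14910484300917476), 1470, np.float64(-0.0004523306470207513))
460 [0.412 0.165 0.052] [0.7048 0.2136 0.065 ]
[0.0249 0.1812] 0.01246667548750566
[-0.0311 -0.0286  0.003   0.0044  0.0066  0.0087  0.0097]
((474.57525634765625, -301.13250732421875), (50.85457992553711, 97.87002563476562), 49.39592361450195)
top ((486.2513732910156, -311.5112609863281), (50.65764617919922, 65.68389892578125), 49.937225341796875)
[[-0.9048 -0.4258 -0.0002]
 [-0.4258  0.9048  0.0003]
 [ 0.0001  0.0004 -1.    ]]
```

```bash
cat >> h.py <<'E'
def angle2(W):
    Q=W.reshape(-1,3); m=(Q[:,2]>.050)&(Q[:,2]<.066)&(abs(Q[:,0]-.55)<.155)&(Q[:,1]>.182)&(Q[:,1]<.225); Q=Q[m]
    k=np.polyfit(Q[:,0],Q[:,1],1)
    for _ in range(3):
        r=Q[:,1]-np.polyval(k,Q[:,0]); Q=Q[abs(r)<.006]; k=np.polyfit(Q[:,0],Q[:,1],1)
    return k,Q,Q[:,1]-np.polyval(k,Q[:,0])
def st():
    s=ctrl.get_state(); q=s['tcp_rot']; M=R.from_quat([q[1],q[2],q[3],q[0]]).as_matrix()
    print('t',s['time'],'pos',s['position'],'yawy',np.degrees(np.arctan2(M[1,1],M[0,1])),'tilt',M[:2,2],'F',s['wrist_force'],'w',s['gripper_width'],'q',s['qpos']); return s,M
def go(p,yaw=None):
    s,M=st(); d=M.T@(np.array(p)-s['position'])/.03; print('tool shift units',d)
    if yaw is not None:
        y0=np.degrees(np.arctan2(M[1,1],M[0,1])); print('wz units',-((yaw-y0+180)%360-180)/6)
        # tilt correction
    Md=M.copy(); t=np.cross(M[:,2],[0,0,-1]); print('tilt corr wx,wy units',np.degrees(M.T@t)/6)
E
python3 - <<'E'
from h import *
W=world('top',np.load('pics/top0_d.npy'))
k,Q,r=angle2(W); print(k,len(Q),Q[:,0].min(),Q[:,0].max(),np.percentile(r,[1,10,50,90,99]),np.polyval(k,.55),np.degrees(np.arctan(k[0])))
ctrl.snapshot('scene')
print(ctrl.spot_point('angle','scene'))
go([.557,-.10,.16],178)
E
```

```text
[0.0213 0.1893] 288 0.41216182777753435 0.7048136044993901 [-0.0025 -0.0022 -0.0002  0.0023  0.0038] 0.20104108508245416 1.2183813453242167
[{'position': [0.5544, 0.1919, 0.0019], 'score': 0.7}]
t 0.5 pos [ 0.2661 -0.5655  0.2225] yawy 115.19633516899981 tilt [-0.      0.0001] F [ 0.7205 -0.1233  0.7178] w 0.08706340031832548 q [-0.8724  0.3847  0.0079 -0.0001 -1.194  -0.2586]
tool shift units [-15.3789   9.9105   2.0857]
wz units -10.467277471833365
tilt corr wx,wy units [0.0012 0.0005 0.    ]
```

Call:
jog_arm([
  [[0,-0.9,0.5,0,0,0,-1],[0,-0.9,0.4,0,0,0,-1],[0,-0.95,0.3,0,0,0,-1],[0,-0.95,0.2,0,0,0,-1],[0,-1,0.1,0,0,0,-1],[0,-1,0,0,0,0,-1],[0,-1,0,0,0,0,-1],[0,-1,-0.1,0,0,0,-1]],
])

```text
time: 1.17
position: [0.3979, -0.3613, 0.2215]
tcp_rot: [-0.0, -0.607, 0.794, -0.001]
wrist_force: [0.5, -1.2, -0.6]
gripper_width: 0.0872
```

```bash
python3 -c "
from h import *
go([.557,-.10,.12],181.2)"
```

```text
t 1.1667 pos [ 0.3979 -0.3613  0.2215] yawy 164.795938453997 tilt [ 0.     -0.0014] F [ 0.4526 -1.1753 -0.6362] w 0.08720397771167372 q [-0.4345  0.2364 -0.21    0.0014 -1.1238  0.1686]
tool shift units [-9.8003 -2.8309  3.3698]
wz units -2.7340102576671654
tilt corr wx,wy units [-0.0039 -0.0132  0.    ]
```

Call:
jog_arm([
  [[0,-1,-0.4,0.2,0,0,-1],[0,-1,-0.5,0.3,0,0,-1],[0,-1,-0.6,0.5,0,0,-0.7],[0,-1,-0.6,0.5,0,0,0],[0,-1,-0.6,0.5,0,0,0],[0,-1,-0.6,0.5,0,0,0],[0,-1,-0.6,0.5,0,0,0],[0,-1,-0.6,0.4,0,0,0]],
])

```text
time: 1.83
position: [0.5496, -0.1157, 0.1225]
tcp_rot: [-0.003, 0.72, -0.694, 0.008]
wrist_force: [0.2, -1.8, 0.2]
gripper_width: 0.087
```

```bash
python3 -c "
from h import *
go([.557,-.095,.016],181.2)"
```

```text
t 1.8333 pos [ 0.5496 -0.1157  0.1225] yawy -177.9211396145746 tilt [ 0.0156 -0.0069] F [ 0.2149 -1.7891  0.2029] w 0.08695694399071845 q [ 0.0857  0.3633 -0.3039  0.0106 -0.8887 -0.0561]
tool shift units [-0.7064 -0.2157  3.5501]
wz units 0.14647673090424482
tilt corr wx,wy units [-0.1464 -0.0712  0.    ]
```

Call:
jog_arm([
  [[0,-0.1,-0.1,0.4,-0.15,-0.07,0.15],[0,-0.1,-0.1,0.6,0,0,0],[0,-0.1,0,0.6,0,0,0],[0,-0.1,0,0.6,0,0,0],[0,0,0,0.6,0,0,0],[0,0,0,0.5,0,0,0],[0,0,0,0.3,0,0,0],[0,0,0,0,0,0,0]],
])

```text
time: 2.5
position: [0.5615, -0.0941, 0.0085]
tcp_rot: [-0.001, 0.719, -0.695, 0.001]
wrist_force: [0.2, 0.2, 0.5]
gripper_width: 0.0871
```

```bash
python3 -c "
from h import *
go([.557,-.0,.018],181.2)"
```

```text
t 2.5 pos [ 0.5615 -0.0941  0.0085] yawy -178.08158653341286 tilt [ 0.0021 -0.0001] F [0.2032 0.2447 0.4941] w 0.08712803629231734 q [ 0.1186  0.5316 -0.3769  0.0006 -0.6602 -0.0856]
tool shift units [-3.1405  0.0449 -0.3165]
wz units 0.11973557776453465
tilt corr wx,wy units [-0.0199 -0.0018  0.    ]
```

Call:
jog_arm([
  [[0,-0.25,0,-0.2,0,0,0.1],[0,-0.25,0,-0.1,0,0,0],[0,-0.25,0,0,0,0,0],[0,-0.25,0,0,0,0,0],[0,-0.25,0,0,0,0,0],[0,-0.25,0,0,0,0,0],[0,-0.25,0,0,0,0,0],[0,-0.2,0,0,0,0,0]],
])

```text
time: 3.17
position: [0.5632, -0.0303, 0.024]
tcp_rot: [-0.004, 0.715, -0.699, 0.004]
wrist_force: [-0.3, -5.9, 2.3]
gripper_width: 0.0871
```

```bash
python3 -c "
from h import *
snap('top','top1')
go([.557,-.0,.018],181.2)"
```

```text
t 3.2167 pos [ 0.5634 -0.0295  0.024 ] yawy -178.65064093058993 tilt [0.0117 0.0005] F [0.1069 0.4609 0.7345] w 0.08721196412749645 q [ 0.2362  0.4984 -0.3875  0.0037 -0.6735 -0.2156]
tool shift units [-0.9867  0.1914  0.1995]
wz units 0.02489317823502309
tilt corr wx,wy units [-0.1116  0.0017 -0.    ]
```

View pics/top1.png

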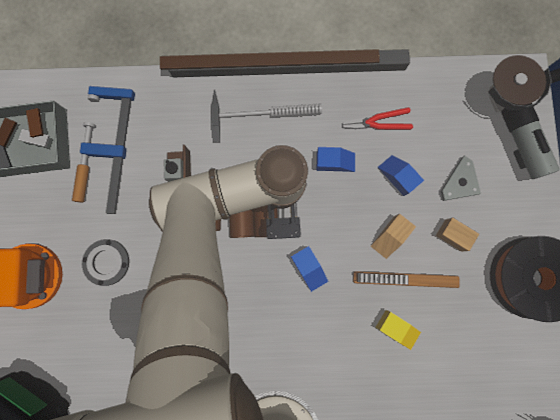

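Call:
jog_arm([
  [[0,-0.2,0.05,0.1,-0.1,0,0],[0,-0.2,0.05,0.05,0,0,0],[0,-0.2,0,0,0,0,0],[0,-0.15,0,0,0,0,0],[0,-0.15,0,0,0,0,0],[0,-0.1,0,0,0,0,0],[0,-0.1,0,0,0,0,0],[0,0,0,0,0,0,0]],
])

```text
time: 3.88
position: [0.5587, 0.0063, 0.0184]
tcp_rot: [0.001, 0.715, -0.699, -0.0]
wrist_force: [-0.3, -1.4, 0.4]
gripper_width: 0.0873
```

```bash
python3 -c "
from h import *
go([.557,.01,.018],181.2)"
```

```text
t 3.8833 pos [0.5587 0.0063 0.0184] yawy -178.69845520297963 tilt [-0.0018 -0.0012] F [-0.2725 -1.4263  0.4389] w 0.08731892483202348 q [ 0.3016  0.5052 -0.3941  0.001  -0.6737 -0.2797]
tool shift units [-0.1255  0.0531  0.012 ]
wz units 0.016924132836720673
tilt corr wx,wy units [ 0.0177 -0.0111 -0.    ]
```

Nearly closed; press gently with small rows and watch the force.

Call:
jog_arm([
  [[0,-0.1,0,0,0,0,0],[0,-0.1,0,0,0,0,0],[0,-0.05,0,0,0,0,0],[0,-0.05,0,0,0,0,0],[0,-0.05,0,0,0,0,0],[0,-0.05,0,0,0,0,0],[0,-0.05,0,0,0,0,0],[0,0,0,0,0,0,0]],
])

```text
time: 4.55
position: [0.5586, 0.0058, 0.0184]
tcp_rot: [0.008, 0.715, -0.7, 0.004]
wrist_force: [-0.5, 0.4, -0.1]
gripper_width: 0.087
```

```bash
python3 -c "
from h import *
snap('scene','scene2')
go([.557,.01,.018],181.2)"
```

```text
t 4.6 pos [0.5585 0.006  0.0184] yawy -178.79526525026984 tilt [-0.0058 -0.016 ] F [-0.0416 -0.6965  1.1769] w 0.08703706230520165 q [ 0.3086  0.5066 -0.3991  0.0217 -0.6756 -0.3045]
tool shift units [-0.1352  0.0474  0.0103]
wz units 0.0007891249550387632
tilt corr wx,wy units [ 0.0582 -0.1521 -0.    ]
```

View pics/scene2.png

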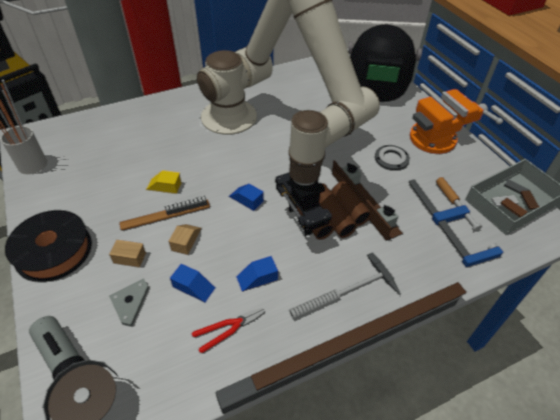

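Call:
jog_arm([
  [[0,0.3,0,0,0,-0.1,0],[0,0.6,0,0,0,0,0],[0,0.6,0,-0.3,0,0,0],[0,0.7,0,-1,0,0,-0.8],[0,0.8,0,-1,0,0,-1],[0,1,0,-0.8,0,0,-1],[0,1,0,-0.3,0,0,-1],[0,1,0.2,0,0,0,-1]],
])

```text
time: 5.27
position: [0.5866, -0.1696, 0.1243]
tcp_rot: [0.002, 0.874, -0.487, -0.003]
wrist_force: [1.1, 0.9, 0.2]
gripper_width: 0.087
```

```bash
python3 -c "
from h import *
p,d=snap('top','top3'); W=world('top',d)
for c in [(.568,.165),(.566,.105),(.558,.045)]: print(pipefit(W,c))
Z=W.reshape(-1,3); m=(Z[:,2]>.006)&(Z[:,2]<.055)&(abs(Z[:,0]-.475)<.07)&(abs(Z[:,1]+.3)<.07); C=Z[m]
print(cv2.minAreaRect((C[:,:2]*1000).astype(np.float32)))
T=C[C[:,2]>.036]; print('top',cv2.minAreaRect((T[:,:2]*1000).astype(np.float32)))
print(angle2(W)[0])
go([.490,-.314,.1],229.5)"
```

```text
(array([0.5528, 0.1678]), np.float64(0.010428735445822542), np.float64(0.17927742018979378), 1462, np.float64(-0.00028448753562688593))
(array([0.5665, 0.1082]), np.float64(0.023809024902272984), np.float64(0.16777932043973248), 1359, np.float64(-0.00037191405627675506))Traceback (most recent call last):
  File "<string>", line 4, in <module>
    for c in [(.568,.165),(.566,.105),(.558,.045)]: print(pipefit(W,c))
                                                          ~~~~~~~^^^^^
  File "h.py", line 18, in pipefit
    t=t[np.argsort(t)]; lo,hi=np.percentile(t,[.5,99.5]); mid=(lo+hi)/2
                              ~~~~~~~~~~~~~^^^^^^^^^^^^^
    return _quantile_unchecked(
        a, q, axis, out, overwrite_input, method, keepdims, weights)
    return _ureduce(a,
                    func=_quantile_ureduce_func,
    ...<5 lines>...
                    overwrite_input=overwrite_input,
                    method=method)
    r = func(a, **kwargs)
    result = _quantile(arr,
                       quantiles=q,
    ...<2 lines>...
                       out=out,
                       weights=wgt)
    slices_having_nans = np.isnan(arr[-1, ...])
                                  ~~~^^^^^^^^^
IndexError: index -1 is out of bounds for axis 0 with size 0
```

View pics/top3.png

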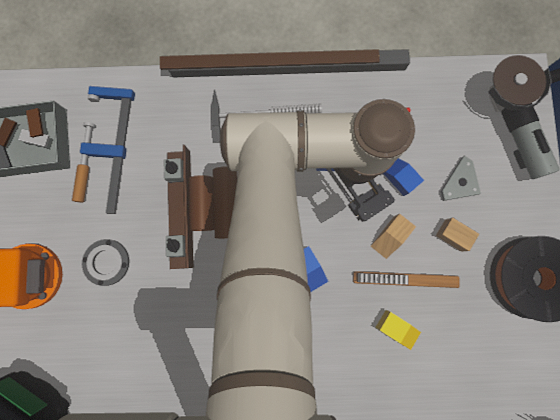

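```bash
python3 -c "
from h import *
W=world('top',np.load('pics/top3_d.npy'))
Z=W.reshape(-1,3); m=(Z[:,2]>.006)&(Z[:,2]<.055)&(abs(Z[:,0]-.475)<.07)&(abs(Z[:,1]+.3)<.07); C=Z[m]
print(cv2.minAreaRect((C[:,:2]*1000).astype(np.float32)))
T=C[C[:,2]>.036]; print('top',cv2.minAreaRect((T[:,:2]*1000).astype(np.float32)))
go([.4875,-.3125,.1],229.5)"
```

```text
((474.8589172363281, -301.4506530761719), (50.70482635498047, 95.47144317626953), 49.37531661987305)
top ((486.5614929199219, -311.81884765625), (50.64332580566406, 64.04410552978516), 48.85261154174805)
t 5.3167 pos [ 0.5878 -0.1742  0.1238] yawy -148.16293094963825 tilt [-0.0062 -0.0035] F [ 2.8272 -2.7246  1.478 ] w 0.08719094831783965 q [-0.0226  0.4502 -0.1537  0.0044 -0.9729  0.5758]
tool shift units [2.1536 5.2652 0.8286]
wz units -2.9438218249397132
tilt corr wx,wy units [0.0674 0.003  0.    ]
```

Call:
jog_arm([
  [[0,0.4,0.9,0,0.07,0,-1],[0,0.5,0.9,0,0,0,-1],[0,0.6,0.8,0,0,0,-0.9],[0,0.6,0.7,0.2,0,0,0],[0,0.6,0.7,0.2,0,0,0],[0,0.6,0.5,0.2,0,0,0],[0,0.4,0.2,0,0,0,0],[0,0,0,0,0,0,0]],
])

```text
time: 5.98
position: [0.5651, -0.3528, 0.1039]
tcp_rot: [-0.004, 0.939, -0.345, 0.002]
wrist_force: [1.5, 0.7, 0.2]
gripper_width: 0.0869
```

```bash
python3 -c "
from h import *
go([.4875,-.3125,.015],229.2)"
```

```text
t 5.9833 pos [ 0.5651 -0.3528  0.1039] yawy -130.3466919379754 tilt [0.007  0.0066] F [1.4935 0.7219 0.1671] w 0.08690161789780328 q [-0.3198  0.5474 -0.0328 -0.0101 -0.986   1.192 ]
tool shift units [-2.8423  0.6791  2.9541]
wz units 0.07555134367076259
tilt corr wx,wy units [-0.0909 -0.0102 -0.    ]
```

Call:
jog_arm([
  [[0,-0.6,0.15,0,-0.09,0,0.07],[0,-0.7,0.2,0,0,0,0],[0,-0.7,0.2,0,0,0,0],[0,-0.5,0.1,0.1,0,0,0],[0,-0.3,0,0.3,0,0,0],[0,0,0,0.3,0,0,0],[0,0,0,0.1,0,0,0],[0,0,0,0,0,0,0]],
])

```text
time: 6.65
position: [0.4856, -0.3051, 0.0758]
tcp_rot: [-0.002, 0.937, -0.351, -0.001]
wrist_force: [-0.9, -0.2, 0.4]
gripper_width: 0.0868
```

```bash
python3 -c "
from h import *
go([.4875,-.3125,.015],229.2)"
```

```text
t 6.65 pos [ 0.4856 -0.3051  0.0758] yawy -131.05086728258033 tilt [0.0006 0.0044] F [-0.9431 -0.2105  0.4299] w 0.08684177951723791 q [-0.281   0.4453 -0.3045 -0.006  -0.8217  1.1394]
tool shift units [0.2161 0.1516 2.0261]
wz units -0.041811213763386
tilt corr wx,wy units [-0.035   0.0235  0.    ]
```

Call:
jog_arm([
  [[0,0.15,0.1,0.1,-0.03,0.02,0],[0,0.05,0.05,0.3,0,0,0],[0,0,0,0.4,0,0,0],[0,0,0,0.4,0,0,0],[0,0,0,0.4,0,0,0],[0,0,0,0.3,0,0,0],[0,0,0,0.1,0,0,0],[0,0,0,0,0,0,0]],
])

```text
time: 7.32
position: [0.4932, -0.3162, 0.0104]
tcp_rot: [0.0, 0.936, -0.351, 0.003]
wrist_force: [1.1, 0.8, 1.1]
gripper_width: 0.0868
```

```bash
python3 -c "
from h import *
go([.4875,-.3125,.015],229.2)"
```

```text
t 7.3167 pos [ 0.4932 -0.3162  0.0104] yawy -131.09272040621005 tilt [ 0.0048 -0.0021] F [1.0966 0.8109 1.096 ] w 0.08682559112846479 q [-0.2936  0.5479 -0.3355  0.001  -0.6822  1.1464]
tool shift units [-0.2239  0.0302 -0.1529]
wz units -0.048786734368339545
tilt corr wx,wy units [-0.0147 -0.0476 -0.    ]
```

Call:
jog_arm([
  [[0,-0.1,0,0,0,-0.04,0],[120,-0.05,0,0,0,0,0],[255,0,0,0,0,0,0],[255,0,0,0,0,0,0],[255,0,0,0,0,0,0],[255,0,0,0,0,0,0],[255,0,0,0,0,0,0],[255,0,0,0,0,0,0]],
], grip_force=25)

```text
time: 7.98
position: [0.4913, -0.314, 0.0129]
tcp_rot: [-0.001, 0.936, -0.351, 0.003]
wrist_force: [0.5, -0.1, -0.9]
gripper_width: 0.05
```

```bash
python3 -c "
from h import *
go([.558,-.12,.06],181.2)"
```

```text
t 7.9833 pos [ 0.4913 -0.314   0.0129] yawy -131.07657830030507 tilt [ 0.006 -0.001] F [ 0.5081 -0.1193 -0.9294] w 0.049983516804291146 q [-0.2914  0.5406 -0.3406 -0.0012 -0.6835  1.1462]
tool shift units [-2.5648 -6.3391 -1.5616]
wz units 7.953903616615823
tilt corr wx,wy units [-0.0305 -0.05   -0.    ]
```

Call:
jog_arm([
  [[255,0,0,-0.4,0,0,0],[255,0,0,-0.6,0,0,0],[255,0,0,-0.7,0,0,0],[255,0,-0.3,-0.5,0,0,1],[255,0,-0.6,-0.1,0,0,1],[255,-0.2,-0.8,0,0,0,1],[255,-0.4,-0.8,0,0,0,1],[255,-0.6,-0.7,0,0,0,1]],
])

```text
time: 8.65
position: [0.5497, -0.2287, 0.0832]
tcp_rot: [-0.001, 0.804, -0.595, -0.001]
wrist_force: [1.4, -0.7, -1.8]
gripper_width: 0.0501
```

```bash
python3 -c "
from h import *
go([.558,-.14,.07],181.2)"
```

```text
t 8.65 pos [ 0.5497 -0.2287  0.0832] yawy -163.0165711101178 tilt [0.0006 0.0027] F [ 1.3586 -0.7027 -1.8415] w 0.0500829835089496 q [-0.1239  0.4668 -0.2433 -0.0036 -0.8604  0.4227]
tool shift units [-2.745  -1.1265  0.4474]
wz units 2.6305714816470336
tilt corr wx,wy units [-0.013   0.0227  0.    ]
```

Call:
jog_arm([
  [[255,-0.3,-0.1,0,0,0,1],[255,-0.5,-0.1,0,0,0,1],[255,-0.5,0,0,0,0,0.6],[255,-0.5,0,0,0,0,0],[255,-0.5,0,0,0,0,0],[255,-0.4,0,0,0,0,0],[255,-0.2,0,0,0,0,0],[255,0,0,0,0,0,0]],
])

```text
time: 9.32
position: [0.5496, -0.1313, 0.0815]
tcp_rot: [-0.001, 0.711, -0.703, -0.002]
wrist_force: [0.4, -0.1, -1.2]
gripper_width: 0.0502
```

```bash
python3 -c "
from h import *
p,d=snap('top','top4'); snap('scene','scene4')
W=world('scene',np.load('pics/scene4_d.npy'))
for c in [(.565,.168),(.566,.108),(.558,.048)]:
  try: print(pipefit(W,c))
  except Exception as e: print('x')
for n in ['pipe_mid','pipe_long','pipe_short']: print(n,ctrl.spot_point(n,'scene')[:2])
go([.558,-.10,.013],180.8)"
```

```text
(array([0.5539, 0.1705]), np.float64(-0.004818481818996536), np.float64(0.19403071251090304), 956, np.float64(0.00019451795313742923))
(array([0.5672, 0.1095]), np.float64(0.012873530927133654), np.float64(0.16981308541944273), 1056, np.float64(-0.0006607757699154602))
(array([0.5558, 0.0493]), np.float64(0.015096022290782041), np.float64(0.15040860887814456), 1044, np.float64(-0.0006129681005774273))
pipe_mid [{'position': [0.5517, 0.0473, 0.0285], 'score': 0.92}]
pipe_long [{'position': [0.62, -0.4591, -0.0003], 'score': 0.74}, {'position': [0.5678, 0.1076, 0.0294], 'score': 0.59}]
pipe_short [{'position': [0.5635, 0.1614, 0.0316], 'score': 0.64}]
t 9.5667 pos [ 0.5497 -0.133   0.0815] yawy -179.52321289903014 tilt [-0.0009  0.0041] F [ 0.0314  0.4587 -1.1765] w 0.04978809136463042 q [ 0.0467  0.4269 -0.3188 -0.0057 -0.8259 -0.0345]
tool shift units [-1.0884 -0.2872  2.2877]
wz units -0.05386881650503028
tilt corr wx,wy units [0.0084 0.0397 0.    ]
```

View pics/scene4.png

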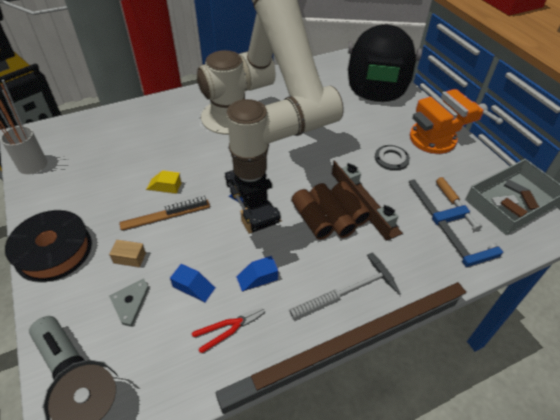

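View pics/top4.png

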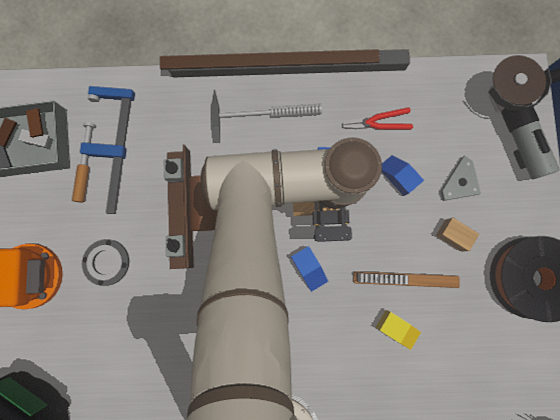

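Call:
jog_arm([
  [[255,-0.2,-0.1,0.2,0,0.04,-0.05],[255,-0.3,-0.1,0.3,0,0,0],[255,-0.2,0,0.4,0,0,0],[255,0,0,0.4,0,0,0],[255,0,0,0.3,0,0,0],[255,0,0,0.2,0,0,0],[255,0,0,0.1,0,0,0],[255,0,0,0,0,0,0]],
])

```text
time: 10.23
position: [0.5568, -0.1107, 0.0183]
tcp_rot: [0.001, 0.711, -0.703, -0.0]
wrist_force: [-0.2, -0.2, -2.5]
gripper_width: 0.0502
```

```bash
python3 -c "
from h import *
go([.556,-.04,.013],180.8)"
```

```text
t 10.2333 pos [ 0.5568 -0.1107  0.0183] yawy -179.3839946170435 tilt [-0.0012 -0.0008] F [-0.194  -0.2478 -2.4511] w 0.05021936223990295 q [ 0.0896  0.5162 -0.372   0.0011 -0.6839 -0.0796]
tool shift units [-2.3557  0.0001  0.1734]
wz units -0.030665769507246903
tilt corr wx,wy units [ 0.0119 -0.0075 -0.    ]
```

Call:
jog_arm([
  [[255,0,0,0.1,0,0,0],[255,-0.2,0,0.05,0,0,0],[255,-0.4,0,0,0,0,0],[255,-0.4,0,0,0,0,0],[255,-0.4,0,0,0,0,0],[255,-0.3,0,0,0,0,0],[255,-0.2,0,0,0,0,0],[255,0,0,0,0,0,0]],
])

```text
time: 10.9
position: [0.558, -0.0468, 0.0154]
tcp_rot: [-0.001, 0.711, -0.703, 0.001]
wrist_force: [-0.4, -0.3, -0.9]
gripper_width: 0.0499
```

```bash
python3 -c "
from h import *
go([.556,-.037,.013],180.8)"
```

```text
t 10.9 pos [ 0.558  -0.0468  0.0154] yawy -179.33457475659822 tilt [ 0.0038 -0.0003] F [-0.3981 -0.2927 -0.9123] w 0.049877873610703005 q [ 0.2063  0.509  -0.3979  0.0018 -0.6602 -0.1961]
tool shift units [-0.3287  0.062   0.0792]
wz units -0.022429126099704415
tilt corr wx,wy units [-0.0366 -0.0036 -0.    ]
```

Call:
jog_arm([
  [[255,0,0.05,0.08,0,0,0],[255,-0.1,0,0.03,0,0,0],[255,-0.1,0,0,0,0,0],[255,-0.08,0,0,0,0,0],[255,-0.08,0,0,0,0,0],[255,-0.08,0,0,0,0,0],[255,-0.05,0,0,0,0,0],[255,0,0,0,0,0,0]],
])

```text
time: 11.57
position: [0.5565, -0.0403, 0.0132]
tcp_rot: [0.003, 0.71, -0.704, 0.004]
wrist_force: [0.4, 0.1, -1.4]
gripper_width: 0.0501
```

```bash
python3 -c "
from h import *
p,d=snap('scene','scene5')
W=world('scene',d)
for c in [(.565,.168),(.566,.108),(.558,.048)]: print(pipefit(W,c))
go([.556,-.037,.013],180.8)"
```

```text
(array([0.5531, 0.1705]), np.float64(-0.008693170649525255), np.float64(0.19302984572497212), 956, np.float64(-1.9643680719616825e-05))
(array([0.5672, 0.1097]), np.float64(0.016995173565562138), np.float64(0.17020133578690422), 1071, np.float64(-0.0005783815127519661))
(array([0.5574, 0.0497]), np.float64(0.006313815772959), np.float64(0.14679628238988313), 657, np.float64(-0.000742921192162358))
t 11.6167 pos [ 0.5564 -0.0402  0.0132] yawy -179.51281424097743 tilt [ 0.0024 -0.01  ] F [-0.6593 -0.0886 -1.1917] w 0.049709140316059865 q [ 0.2243  0.5101 -0.4099  0.017  -0.6508 -0.2293]
tool shift units [-0.1064  0.0135  0.0064]
wz units -0.052135706829574247
tilt corr wx,wy units [-0.0221 -0.0957 -0.    ]
```

Call:
jog_arm([
  [[255,-0.05,0,0,0,-0.09,0],[255,-0.15,0,0,0,0,0],[255,-0.2,0,0,0,0,0],[255,-0.2,0,0,0,0,0],[255,-0.2,0,0,0,0,0],[255,-0.2,0,0,0,0,0],[255,-0.2,0,0,0,0,0],[255,-0.2,0,0,0,0,0]],
])

```text
time: 12.28
position: [0.552, -0.0185, 0.0139]
tcp_rot: [0.012, 0.707, -0.707, 0.003]
wrist_force: [0.8, -12.5, -1.0]
gripper_width: 0.0501
```

```bash
python3 -c "
from h import *
go([.556,-.037,.013],180.8)"
```

```text
t 12.2833 pos [ 0.552  -0.0185  0.0139] yawy -179.97845935908606 tilt [-0.0132 -0.0212] F [  0.7578 -12.4809  -1.0192] w 0.0500876346757221 q [ 0.2697  0.5083 -0.4152  0.0274 -0.6658 -0.2909]
tool shift units [ 0.6161 -0.1319  0.0403]
wz units -0.12974322651435463
tilt corr wx,wy units [ 0.1258 -0.2024  0.    ]
```

```bash
python3 -c "
from h import *
p,d=snap('scene','scene6')
cv2.imwrite('pics/crop6.png',cv2.resize(p[140:270,210:410,::-1],None,fx=4,fy=4,interpolation=2))
W=world('scene',d)
for c in [(.565,.168),(.566,.108),(.558,.048)]: print(pipefit(W,c))
print(np.polyval(np.polyfit([0,1],[0,0],1),0)); st()"
```

```text
(array([0.5535, 0.1704]), np.float64(-0.017620669441344116), np.float64(0.19279156785250348), 795, np.float64(0.00011114672853620964))
(array([0.5661, 0.1132]), np.float64(0.008986789996110273), np.float64(0.16940727231462058), 492, np.float64(0.01912457310228883))
(array([0.5948, 0.0509]), np.float64(-1.4814900867880652), np.float64(0.060274444859169996), 199, np.float64(0.01189721341056766))
0.0
t 12.3333 pos [ 0.552  -0.0178  0.0138] yawy -179.9493172906574 tilt [-0.0133 -0.0209] F [  0.8512 -10.2432  -0.295 ] w 0.04963871660708812 q [ 0.2709  0.5083 -0.4153  0.0269 -0.6658 -0.2912]
```

View pics/crop6.png

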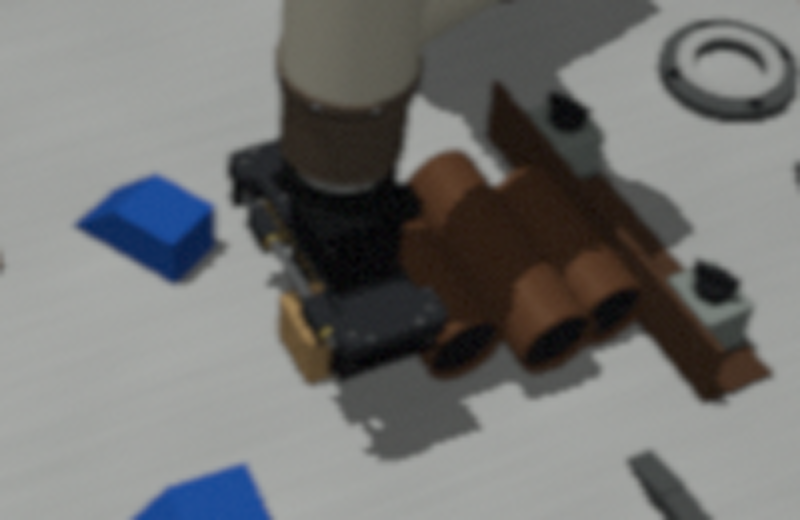

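Call:
jog_arm([
  [[255,0.1,0,0,0,-0.1,0],[255,0.1,0,0,0,-0.1,0],[255,0.1,0,0,0,0,0],[255,0.1,0,0,0,0,0],[255,0.1,0,0,0,0,0],[255,0.1,0,0,0,0,0],[255,0.05,0,0,0,0,0],[255,0,0,0,0,0,0]],
])

```text
time: 13.0
position: [0.5518, -0.0399, 0.0133]
tcp_rot: [0.004, 0.707, -0.707, -0.005]
wrist_force: [0.4, -2.7, -0.9]
gripper_width: 0.05
```

```bash
python3 -c "
from h import *
p,d=snap('scene','scene7')
cv2.imwrite('pics/crop7.png',cv2.resize(p[140:270,210:410,::-1],None,fx=4,fy=4,interpolation=2))
W=world('scene',d)
for c in [(.565,.168),(.566,.108),(.558,.048)]: print(pipefit(W,c))
go([.556,-.037,.013],180.8)"
```

```text
(array([0.5521, 0.1708]), np.float64(-0.0025140975065134374), np.float64(0.18717471746539974), 943, np.float64(2.1012772708872312e-05))
(array([0.5637, 0.1098]), np.float64(0.019987154979318942), np.float64(0.17017553019797396), 1062, np.float64(-0.0006489495850369977))
(array([0.5546, 0.0499]), np.float64(0.009213345550252602), np.float64(0.14528313492385259), 673, np.float64(-0.0002795567811926466))
t 13.05 pos [ 0.5518 -0.0399  0.0133] yawy -179.94505186586198 tilt [-0.0139  0.0014] F [ 0.2352 -2.1362 -1.5381] w 0.05010741718088554 q [ 0.2183  0.5108 -0.3992 -0.007  -0.674  -0.2119]
tool shift units [-0.0967 -0.1395  0.0069]
wz units -0.124175310977004
tilt corr wx,wy units [0.1325 0.0132 0.    ]
```

View pics/crop7.png

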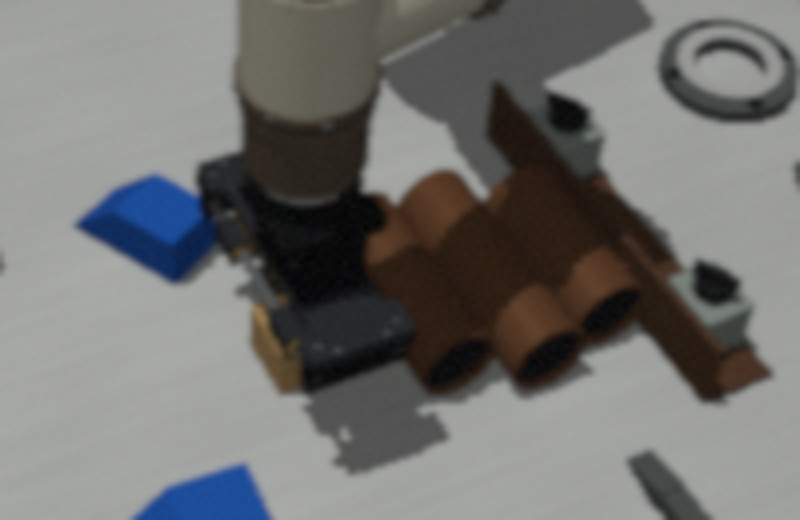

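Call:
jog_arm([
  [[255,0,0,0,0.13,0,-0.12],[255,0,0,0,0,0,0],[150,0,0,0,0,0,0],[100,0,0,0,0,0,0],[60,0,0,0,0,0,0],[0,0,0,0,0,0,0],[0,0,0,0,0,0,0],[0,0,0,0,0,0,0]],
])

```text
time: 13.72
position: [0.5523, -0.0383, 0.0138]
tcp_rot: [-0.002, 0.713, -0.702, -0.0]
wrist_force: [-0.6, 0.4, -0.3]
gripper_width: 0.072
```

```bash
python3 -c "
from h import *
go([.556,-.037,.013],180.8)"
```

```text
t 13.7167 pos [ 0.5523 -0.0383  0.0138] yawy -179.11474671683033 tilt [0.0026 0.0027] F [-0.5955  0.3814 -0.3029] w 0.07201268574104774 q [ 0.2224  0.5042 -0.412  -0.0034 -0.6515 -0.2042]
tool shift units [-0.0415 -0.1241  0.0275]
wz units 0.014208880528277254
tilt corr wx,wy units [-0.0252  0.0255  0.    ]
```

Call:
jog_arm([
  [[0,0,0,0,0,0,0],[0,0,0,0,0,0,0],[0,0,0,-0.2,0,0,0],[0,0,0,-0.4,0,0,0],[0,0,0,-0.7,0,0,0],[0,0,0,-0.9,0,0,0],[0,0,0,-1,0,0,0],[0,0,0,-1,0,0,0]],
])

```text
time: 14.38
position: [0.5469, -0.0392, 0.1387]
tcp_rot: [0.005, 0.712, -0.702, -0.006]
wrist_force: [0.7, 0.7, -0.7]
gripper_width: 0.087
```

Call:
jog_arm([
  [[0,0.6,0,-0.6,0,0,0],[0,1,0,-0.3,0,0,0],[0,1,0,0,0,0,0],[0,1,0,0,0,0,0],[0,1,0,0,0,0,0],[0,1,0,0,0,0,0],[0,1,0,0,0,0,0],[0,1,0,0,0,0,0]],
])

```text
time: 15.05
position: [0.5572, -0.2711, 0.1836]
tcp_rot: [-0.004, 0.717, -0.697, 0.004]
wrist_force: [0.5, -0.2, -0.9]
gripper_width: 0.0872
```

Call:
jog_arm([
  [[0,1,0.3,0,0,0,0],[0,1,0.5,0,0,0,0],[0,1,0.5,0,0,0,0],[0,1,0.5,0,0,0,0],[0,1,0.5,0,0,0,0],[0,0.8,0.3,0,0,0,0],[0,0.4,0,0,0,0,0],[0,0,0,0,0,0,0]],
])

```text
time: 15.72
position: [0.4785, -0.4735, 0.1852]
tcp_rot: [-0.004, 0.715, -0.699, 0.005]
wrist_force: [0.1, -0.6, -1.2]
gripper_width: 0.087
```

```bash
cat > chk.py <<'E'
from h import *
import sys
n=sys.argv[1]
p,d=snap('top','top'+n); s,ds=snap('scene','scene'+n)
cv2.imwrite(f'pics/ct{n}.png',cv2.resize(p[130:290,150:350,::-1],None,fx=3.5,fy=3.5,interpolation=2))
cv2.imwrite(f'pics/cs{n}.png',cv2.resize(s[140:270,210:410,::-1],None,fx=4,fy=4,interpolation=2))
for cam,dd in (('top',d),('scene',ds)):
    W=world(cam,dd); print(cam)
    for c in [(.565,.170),(.566,.109),(.558,.049)]:
        try: print(pipefit(W,c))
        except Exception: print('x')
    Z=W.reshape(-1,3); m=(Z[:,2]>.006)&(Z[:,2]<.055)&(abs(Z[:,0]-.555)<.07)&(Z[:,1]>-.1)&(Z[:,1]<.012); C=Z[m]
    print(len(C)); T=C[C[:,2]>.040]
    if len(C)>50: print(cv2.minAreaRect((C[:,:2]*1000).astype(np.float32)))
    if len(T)>50: print('top',cv2.minAreaRect((T[:,:2]*1000).astype(np.float32)), np.linalg.lstsq(np.c_[T[:,:2]-T[:,:2].mean(0),np.ones(len(T))],T[:,2],rcond=None)[0])
print(angle2(world('top',d))[0])
print(ctrl.spot_point('chock','top'))
st()
E
python3 chk.py 8
```

```text
top
(array([0.5646, 0.1697]), np.float64(0.018468191567291944), np.float64(0.210110123738656), 1678, np.float64(0.0003040881608217841))
(array([0.5635, 0.1086]), np.float64(0.028160179111393468), np.float64(0.16838400056479613), 1792, np.float64(-0.0003280816730917478))
(array([0.5518, 0.0483]), np.float64(0.023735751273930763), np.float64(0.14849910276706813), 1602, np.float64(-0.00034826875908756434))
677
((553.7305908203125, -26.467235565185547), (50.78367614746094, 75.9306640625), 1.3853615522384644)
top ((553.9853515625, -33.857933044433594), (50.56007766723633, 61.333534240722656), 2.2229273319244385) [ 0.0039 -0.0107  0.0444]
scene
(array([0.5615, 0.1716]), np.float64(0.009249354432224258), np.float64(0.2079783130550666), 1066, np.float64(0.0008296653756301256))
(array([0.5635, 0.1098]), np.float64(0.019324836796479564), np.float64(0.17018162961168432), 1088, np.float64(-0.0004614438848890923))
(array([0.5521, 0.0495]), np.float64(0.018351306885920113), np.float64(0.1501080179281698), 1056, np.float64(-0.0007237665892801202))
585
((555.6563110351562, -26.299217224121094), (55.82401657104492, 76.28933715820312), 0.9859131574630737)
top ((554.6280517578125, -33.57325744628906), (52.659698486328125, 61.7291374206543), 1.0982545614242554) [-0.0186  0.0017  0.0442]
[0.0275 0.1848]
[{'position': [0.6661, -0.1744, -0.0039], 'score': 0.9}, {'position': [0.6271, -0.3314, 0.0022], 'score': 0.85}, {'position': [0.2448, -0.3063, 0.002], 'score': 0.79}, {'position': [0.3976, -0.0957, 0.0004], 'score': 0.73}]
t 15.8667 pos [ 0.4794 -0.4705  0.1853] yawy -178.56005662837708 tilt [ 0.0124 -0.0003] F [-0.2931  1.0833  0.4957] w 0.0869493660403121 q [-0.5387  0.4844  0.0752 -0.0067 -1.1508  0.5665]
```

View pics/ct8.png

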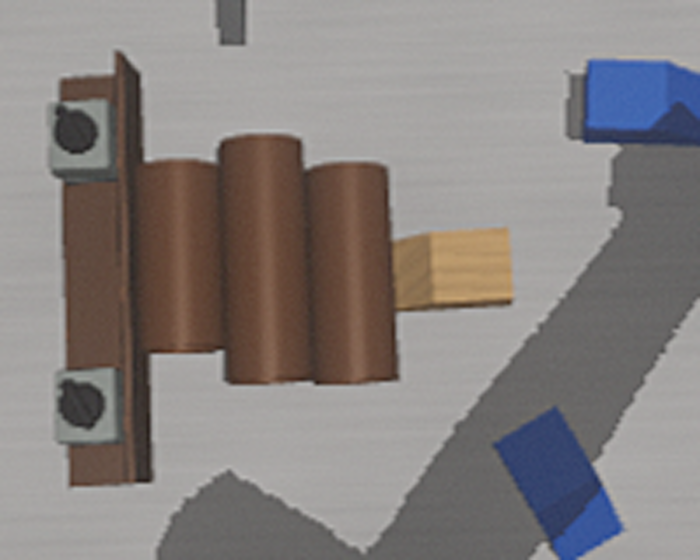

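View pics/cs8.png

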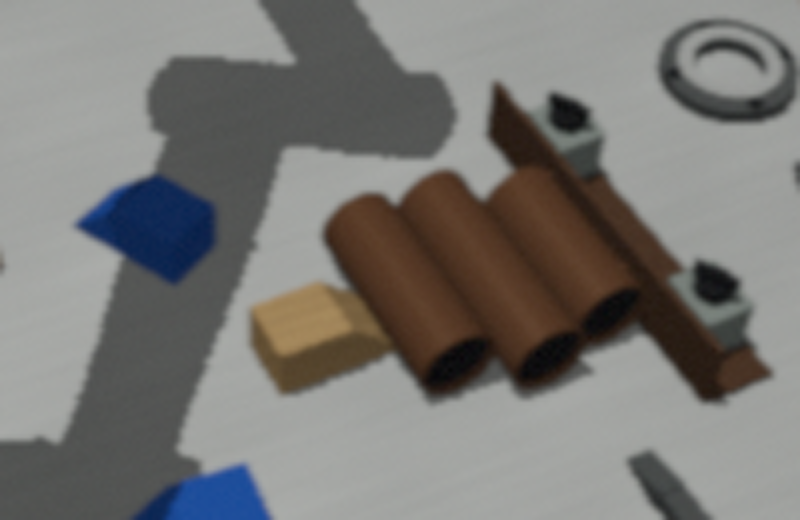

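View pics/top8.png

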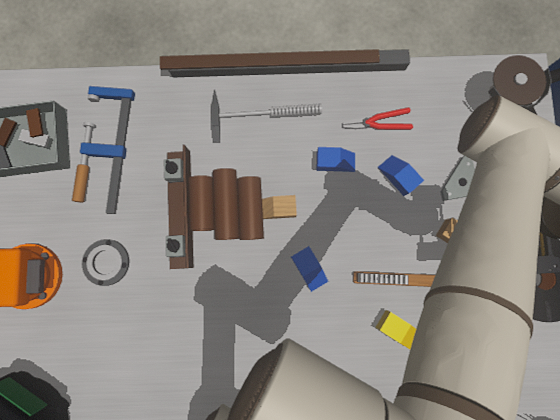

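The row is tight against the angle, with the chock at (279,206). Everything else that shows is where it was, so I am handing in.

```bash
python3 -c "
from plant import ctrl
print(ctrl.hand_in())"
```

```text
the job is handed in; nothing more can be done
None
```

I pushed the three pipes up against the angle with the open fingers. I then gripped the timber chock, turned it square, slid its slope against the outermost pipe (pipe_mid), let go and moved clear. The job was handed in at about 16 s; no verdict is reported.

**Slip on the way:** one push with the chock was too hard (about 12 N at the wrist) and lifted the middle pipe by roughly 19 mm. I backed the chock off, and all three pipes settled flat and tight again before I released it.

**Last checks (both cameras):**
- **Pipes:** all lie flat on the bench, about 60–61 mm between axes, and within about 1.5° of the angle's line. I saw no gap to the upright.
- **Fit error on the first pipe:** its fit came out about 2–3 mm into the upright and its length read 210 mm instead of 130 mm. Points on the angle had mixed into that fit, so I judged this pipe by the pictures.
- **Chock:** it lies flat, within about 1° of square. Its origin is about 63–64 mm from the pipe axis (62 mm is touching), so the gap is about 1–2 mm, and it is about 2 mm off the pipe's middle.
- **Detector disagreement:** the last search for "chock" listed only look-alikes and missed the chock itself. I relied on the depth images and pictures instead.
- **Bystanders:** those I could see had not moved. The arm partly hid the block, weld magnet and wire brush in the last overhead view; I did not touch them.

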